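# Set the clutch lever and hold the sprung test rod at its mark

## Robot

A 7-joint arm with a two-finger parallel gripper is mounted at the origin on the work surface. World frame = base frame: x ahead of the robot, y to its left, z up, the work surface at z = 0. Lengths are in m, angles in rad, forces in N, time in s.
With the tool pointing down it reaches from about 0.425 to 0.925 m from the base axis. Payload 6.8 kg.
Tool frame: the origin (TCP) lies on the centre line of the jaws, within the pads' length; the fingertips stand 19 mm ahead of it and the grasp point (between the pads) is the TCP (tcp_to_tips is the distance from the TCP to the fingertips, in m); x points along the fingers, y is the direction in which the jaws open and shut, and the axes are right-handed (so a half turn about x gives the same grasp; the last joint's range is limited). The gripper opens to 85 mm and grips with 20 to 120 N. Pads are 22 mm wide; open, the fingers measure 114 mm over their backs; the gripper's body (76 mm by 85 mm) begins 54 mm behind the grasp point. The pads swing forward as they close: fully open they stand 13 mm farther back than shut.
Start: joints at [1.201, 0.477, 0.022, 1.555, -0.011, 1.109, -0.083], TCP at [0.175, -0.652, 0.25] pointing down, gripper open.
Joint ranges: [-2.96, 2.96], [-0.34, 2.1], [-1.41, 1.46], [0.24, 2.44], [-1.37, 4.51], [0.17, 1.92], [-2.96, 2.96]. Speed limits (rad/s): [2.39, 2.39, 3.14, 3.14, 3.14, 3.14, 3.14].

## Interface

Orientations are given as a unit quaternion [w, x, y, z].
In Python, from station import get_obs, read_camera, hand_in, spot_in, cut_out, tcp_to_tips gives the robot as it stands.
- The arm moves only by the shell command python3 -m jog 'ROWS' [FORCE]. ROWS is JSON, a list of rows, each an object of numbers: "gripper": the closure, from 0 (fully open) to 1 (shut); "dx", "dy", "dz": the shift along the world's x, y, z in m; "rx", "ry", "rz": the turn, a rotation vector about the world's x, y, z in degrees. In form: [{"gripper": .., "dx": .., "dy": .., "dz": .., "rx": .., "ry": .., "rz": ..}, ...]. A call has 1 to 10 rows; each row is the pose to reach, as a shift and turn from the pose commanded when the call began; what a row does not reach only later rows make up. A row lasts 1/10 s, in which the tool goes at most 50 mm and 8.59 degrees, less where a joint would pass 70% of its speed; a pose out of reach is approached as far as the arm can. A call with a gripper value outside its range is refused whole. The fingers move at their own pace and stop on an object; FORCE is the grip in N (left out, the last holds). Time passes only in rows, so rows that repeat a pose let the fingers close. It gives the time, the measured TCP pose, the force and the opening at its end, in the units of the state.
- get_obs(): the state, without advancing time (a new reading comes with each control period).
- read_camera(name): name is "scene" or "top"; returns a dict with "pixels" (420x560x3 uint8, blue, green, red), "range_z" (420x560 float32, m along the optical axis (not along the pixel's ray), 0 where there is no reading), "camera_matrix" (3x3 intrinsics, pixels), "cam_to_world" (4x4, takes a point from camera to world coordinates). Camera axes: x right, y down, z forward; pixel columns grow to the right and rows downward; lengths in m; the calibration is good to about 2 mm. A picture is of the moment at which its call begins.
- hand_in(): hands the job in, once; it reports no verdict.
Trained networks look in the newest picture that a camera, given by its name, has taken for a name from the list of things; names that differ only in an ending like _2 or _b are one class to them, and where a whole thing is asked for, a point or a joint stands for the part that bears it (a point fixed in the world has none). Each returns a list of dicts, best first, with "conf" (0 to 1); they miss things now and then, are a little off and sometimes report something else, mostly with a low value. They report only what shows in the picture. A call takes as long as a camera call.
- spot_in(camera, label): "box" ([centre column, centre row, width, height] in pixels, round what is visible of it).
- cut_out(camera, label): "mask" (420x560 bool, what is visible of it) and "box" ([centre column, centre row, width, height] in pixels, round what is visible of it).
The state is a dict: "t": time; "q": joint angles; "joint_vel": joint speeds; "joint_torque": joint torques, N m; "eef_pos": TCP position; "tool_rot": TCP orientation; "contact_force": force on the tool from outside, world axes, zero at the start; "torque": the same for the moment, N m; "gripper_width": opening from 0.0 (shut) to 1.0 (fully open).
Only numpy, scipy, OpenCV 4.12 (cv2) and the standard library are available. Lean on these libraries where they do the work, as an engineer would, in place of code of your own. Each camera call takes 0.05 s, during which the arm holds its last target. There are 200 camera calls.

## Task

The music box movement clamped in the dark teal test jig is ready for its spring check. First, with the rod still home, swing the jig's clutch lever round until its arm lies over the green line; then take the black upright grip of the sprung pull rod, pull the rod out of its tube until the red collar on it is level with the red pointer on the scale, and keep holding it there against the spring: finish while still holding, do not let go. Leave the lever on the green line, do not shift the pointer or the green line, and do not disturb the rabbit figurine, snow globe base, spare movement or paint pot.

Things in the scene. Friction and masses are not known exactly. Their poses are not given: they have to be found in the camera images.
- jig: Fixed dark teal plate 170 x 460 x 14 mm; origin under its centre, z up. Lever at its -y end. The rod's axis is parallel to jig y, at jig x = -20 mm, 62 mm above the bench; the tube (34 mm across at its mouth) has its mouth at jig y = +70 mm and the rod pulls out towards jig +y. A gold movement, top 54 mm above the bench, is clamped on the +x side of the tube.
- lever (a joint): Angle of the clutch lever about its upright pivot, rad; 0 when the arm points to the jig's -x, growing counter-clockwise seen from above; range -0.75 to 0.95. It moves freely by hand (about 2 N at the knob) and stays where it is left.
- lever_grip (a point): Centre (half-way up, 58 mm above the bench) of the lever's upright black knob: 17 mm across, 50 mm tall (32 to 82 mm above the bench), 80 mm from the pivot, rigid on the steel arm. Site x lies along the arm, from the knob to the pivot. Just below the knob is the flat arm, top 32 mm above the bench.
- lever_pivot (a point): Point on the lever's upright pivot axis, at the height of the knob's centre (58 mm above the bench).
- tab (a joint): Angle of the green line on the jig plate (the commanded lever angle), in the same rad scale and about the same pivot as the lever joint; it stays fixed during the job.
- tab_line (a point): Middle of the green line, flat on the plate 96 mm from the pivot (line 36 mm long, 6 mm wide, with a green block at its outer end). Site x points to the pivot; the lever is set when the arm's direction agrees with it.
- rod (a joint): How far the sprung rod has been pulled out, m; 0 home, stop at 0.10. The inner spring pulls it back with about 4.4 N at home plus 0.11 N per mm.
- pull_grip (a point): Black upright round grip on the rod's end, 20 mm across, rigid on the rod. The point is on its axis 90 mm above the bench, half-way up the part above the rod (grip's top 116 mm, underside 54 mm above the bench; the 10 mm rod joins it 62 mm above the bench). Home, its axis is 68 mm from the tube's mouth. Axes as the jig's.
- collar (a point): Centre of the red collar on the rod (20 mm across, 6 mm wide along the rod), 20 mm from the tube's mouth when home; moves with the rod. It is 48 mm nearer to the tube than the grip's axis.
- pointer_tip (a point): Top of the red pointer (4 mm wide along the rod, 66 mm above the bench) on the white scale rail, 30 mm to the jig's +x side of the rod's axis; axes as the jig's. It marks where the collar must come, level along jig y. It sits stiffly and is to be left as it is; it stands lower than the part of the grip that is held.
- rabbit: White ceramic rabbit figurine, 54 mm wide, 99 mm tall, loose; origin under its centre. Not to be disturbed.
- globe_base: Clear plastic snow globe base, round, 92 mm across, 34 mm tall, loose; origin under its centre. Not to be disturbed.
- movement: Spare gold music box movement, 48 x 40 x 24 mm, loose on the bench; origin under its centre. Not to be disturbed.
- paint_pot: White jar with red cap, 48 mm across, 60 mm tall, loose; origin under its centre. Not to be disturbed.

How it is judged:
On the way, in this order (a step that is already met when the one before it is completed fails the run):
1. the lever's arm lies over the green line while the rod is still home (angle between the x axis of lever_grip and the x axis of tab_line, either way round below 0.1 rad and value of joint rod below 0.012 m), for 0.2 s.
2. the rod is pulled out so that its collar is level with the pointer, lever still on the line (angle between the x axis of lever_grip and the x axis of tab_line, either way round below 0.1 rad and y of collar in the frame of pointer_tip between -0.005 and 0.005 m and contact force between the fingers and rod above 2 N), for 0.3 s.
At the end, for the whole second after the job is handed in: The gripper's fingers still hold the rod's grip (more than 2 N), the rod is still (under 10 mm/s), its red collar is level with the red pointer within 5 mm along the rod, and the lever lies on the green line within 0.10 rad (all of step 2 and velocity of joint rod between -0.01 and 0.01 m/s); the arm keeps its last pose, push and grip.
It fails at once if the green line is shifted (more than 4 mm) (distance of tab_line from where it was at the start of the episode above 0.004 m).
It fails at once if the red pointer is pushed along its scale or off (more than 4 mm) (distance of pointer_tip from where it was at the start of the episode above 0.004 m).
It fails at once if the rabbit, globe base, spare movement or paint pot is disturbed (moved more than 20 mm) (distance of any of rabbit, globe_base, movement, paint_pot from where it was at the start of the episode above 0.02 m).
It also fails if it takes over 45 s, if anything falls off the work surface, if the arm or the gripper's body presses on something with over 40 N, if the wrist force passes 120 N, or if a joint passes its speed limit or range.

## Working session

There is one attempt and no reset: what is moved stays moved. The work goes in short steps, Python scripts to look and compute and a shell command to move; the robot and the scene stay as the last step left them, time stands still between calls to the robot, and variables do not carry over. Pictures are saved under pics/ and viewed, about 8 in all and at most 12, crops included, and the job is handed in when it is done.

```bash
mkdir -p pics
cat > h.py <<'E'
import numpy as np, cv2
from station import *
def pts(cam):
    d=read_camera(cam); z=d["range_z"]; K=d["camera_matrix"]; T=d["cam_to_world"]
    v,u=np.mgrid[:420,:560]
    P=np.stack([(u-K[0,2])/K[0,0]*z,(v-K[1,2])/K[1,1]*z,z],-1)@T[:3,:3].T+T[:3,3]
    P[z==0]=np.nan
    return d["pixels"],P
E
python3 - <<'E'
from h import *
o=get_obs();print(o["eef_pos"],o["tool_rot"],tcp_to_tips)
ims=[]
for c in("top","scene"):
    im,P=pts(c);cv2.imwrite(f"pics/{c}1.png",im);
    for l in("jig","lever_grip","tab_line","pull_grip","collar","pointer_tip","rabbit","globe_base","movement","paint_pot"):
        r=cut_out(c,l)
        if r:
            m=r[0]["mask"];q=P[m];q=q[~np.isnan(q[:,0])]
            print(c,l,round(r[0]["conf"],2),np.round(r[0]["box"]),np.round(np.median(q,0),3),np.round(np.percentile(q,98,axis=0),3) if len(q) else 0)
E
```

```text
[ 0.17452857 -0.65145986  0.24932249] [-0.09165014 -0.70092465 -0.09292154  0.70119218] 0.019
top jig 0.55 [282. 212. 181. 103.] [0.532 0.015 0.015] [0.648 0.232 0.076]
top lever_grip 0.62 [336. 217.  19.  31.] [ 0.516 -0.131  0.033] [ 0.557 -0.109  0.082]
top pull_grip 0.71 [237. 202.  33.  14.] [0.545 0.14  0.07 ] [0.556 0.158 0.118]
top collar 0.46 [235. 201.  33.  15.] [0.546 0.146 0.071] [0.559 0.161 0.119]
top rabbit 0.64 [131. 229.  25.  20.] [0.482 0.399 0.038] [0.513 0.436 0.099]
top globe_base 0.7 [434. 243.  36.  30.] [ 0.451 -0.395  0.009] [ 0.489 -0.355  0.036]
top movement 0.83 [140. 178.  23.  23.] [0.616 0.399 0.016] [0.64  0.422 0.024]
top paint_pot 0.81 [435. 186.  24.  21.] [ 0.6   -0.39   0.058] [ 0.622 -0.374  0.064]
scene jig 0.88 [282. 213. 194. 120.] [0.547 0.034 0.015] [0.653 0.235 0.078]
scene lever_grip 0.6 [226. 180.  12.  44.] [ 0.501 -0.132  0.033] [ 0.558 -0.107  0.083]
scene pull_grip 0.79 [323. 210.  32.  18.] [0.55  0.148 0.069] [0.561 0.166 0.119]
scene collar 0.51 [285. 215. 192. 126.] [0.547 0.034 0.015] [0.655 0.236 0.078]
scene rabbit 0.73 [438. 218.  27.  24.] [0.493 0.405 0.038] [0.513 0.432 0.098]
scene globe_base 0.75 [439. 220.  30.  24.] [0.493 0.405 0.038] [0.513 0.432 0.098]
scene movement 0.78 [427. 267.  25.  22.] [0.62  0.401 0.016] [0.641 0.426 0.025]
scene paint_pot 0.8 [116. 193.  22.  23.] [ 0.611 -0.387  0.053] [ 0.626 -0.373  0.064]
```

View pics/top1.png

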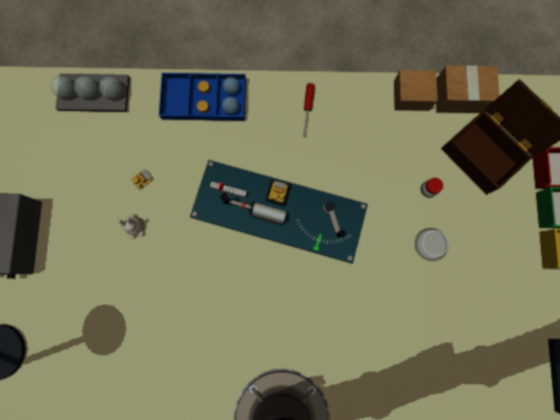

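View pics/scene1.png

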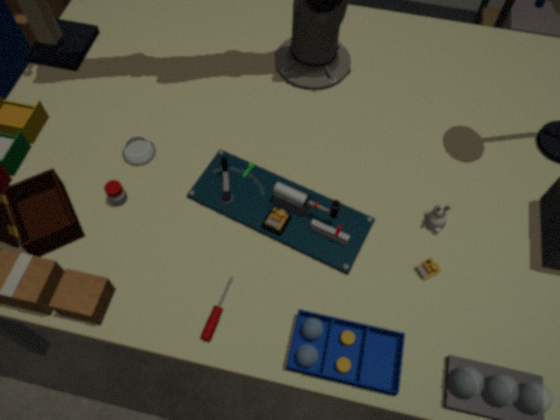

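The top view shows the jig tilted about 13°, with the lever pivot near (330,207), its knob near (341,234), the green line at (318,242) and the pull grip at (225,198). The pointer is the red mark on the scale at (221,187).

Run:
```python
from h import *
res={}
for c in("top","scene"):
    im,P=pts(c); b,g,r=[im[...,i].astype(int) for i in range(3)]
    near=(P[...,0]>.38)&(P[...,0]<.72)&(abs(P[...,1])<.3)
    jm=cut_out(c,"jig")[0]["mask"]
    pl=near&(abs(P[...,2]-.014)<.005)&jm
    rc=cv2.minAreaRect((P[pl][:,:2]*1000).astype(np.float32));print(c,"jig",rc)
    gr=near&(g>1.6*r)&(g>1.6*b)&(g>80); print("green",gr.sum(),P[gr].mean(0).round(4),"flat",P[gr&(P[...,2]<.019)].mean(0).round(4))
    np.savez(f"{c}.npz",P=P,im=im)
    red=near&(r>1.8*g)&(r>1.8*b)&(r>80)
    n,l=cv2.connectedComponents(red.astype(np.uint8))
    for i in range(1,n): print("red",(l==i).sum(),np.nanmean(P[l==i],0).round(4),np.nanmax(P[l==i],0).round(3))
    for nm,(lo,hi),y in(("knob",(.06,.1),(-.3,-.05)),("knobtop",(.077,.1),(-.3,-.05)),("grip",(.085,.13),(.05,.3)),("griptop",(.112,.13),(.05,.3))):
        m=near&(P[...,2]>lo)&(P[...,2]<hi)&(P[...,1]>y[0])&(P[...,1]<y[1]); q=P[m]
        if len(q):print(nm,len(q),q.mean(0).round(4),q.min(0).round(3),q.max(0).round(3))
```

```text
top jig ((536.94482421875, 17.91632080078125), (459.92547607421875, 169.832275390625), 75.14689636230469)
green 68 [ 0.4473 -0.0873  0.017 ] flat [ 0.4492 -0.0877  0.0146]
red 16 [0.5928 0.1737 0.0613] [0.601 0.176 0.068]
red 14 [0.5387 0.1108 0.0705] [0.545 0.114 0.074]
knob 42 [ 0.4703 -0.1432  0.0784] [ 0.463 -0.151  0.063] [ 0.479 -0.136  0.085]
knobtop 30 [ 0.4709 -0.1443  0.0814] [ 0.465 -0.151  0.079] [ 0.478 -0.137  0.085]
grip 66 [0.551  0.1544 0.1103] [0.543 0.146 0.085] [0.563 0.166 0.123]
griptop 36 [0.5526 0.1554 0.1155] [0.543 0.148 0.112] [0.562 0.163 0.123]
scene jig ((534.9559326171875, 18.346878051757812), (459.72210693359375, 174.030029296875), 75.11603546142578)
green 51 [ 0.4457 -0.0886  0.0181] flat [ 0.4484 -0.091   0.0162]
red 14 [0.5376 0.1089 0.0671] [0.544 0.112 0.075]
red 25 [0.5915 0.174  0.0581] [0.602 0.179 0.071]
knob 55 [ 0.4719 -0.1421  0.076 ] [ 0.462 -0.15   0.062] [ 0.478 -0.135  0.087]
knobtop 30 [ 0.4711 -0.1439  0.0814] [ 0.462 -0.15   0.077] [ 0.478 -0.138  0.087]
grip 97 [0.5551 0.1567 0.1066] [0.542 0.147 0.085] [0.561 0.166 0.12 ]
griptop 42 [0.5518 0.1568 0.1158] [0.542 0.147 0.112] [0.561 0.166 0.12 ]
```

Run:
```python
import numpy as np,cv2
from scipy.optimize import least_squares
u=np.array([np.cos(np.radians(75.13)),np.sin(np.radians(75.13))]);ex=np.array([u[1],-u[0]]);C=np.array([.536,.018])
for c in("top","scene"):
    d=np.load(c+".npz");P=d["P"];im=d["im"].astype(int)
    J=np.stack([(P[...,:2]-C)@ex,(P[...,:2]-C)@u],-1)
    m=(J[...,0]>-.06)&(J[...,0]<.084)&(J[...,1]<-.1)&(J[...,1]>-.225)&(P[...,2]>.024)
    a=m&(P[...,2]<.045);q=J[a];print(c,"arm",len(q))
    k=J[m&(P[...,2]>.074)].mean(0)
    mu=q.mean(0);w,V=np.linalg.eigh(np.cov(q.T));print("knob",k.round(4),"dir",V[:,1].round(3),"mean",mu.round(4))
    s=(q-k)@(V[:,1]*np.sign(V[0,1]));print("extent from knob",s.min().round(4),s.max().round(4))
    far=P[a][s>.06];print("far pts z",np.round([far[:,2].min(),far[:,2].max()],3),q[s>.06].mean(0).round(4), q[s>.06].min(0).round(3),q[s>.06].max(0).round(3))
    g=(im[...,1]>1.6*im[...,2])&(im[...,1]>1.6*im[...,0])&(im[...,1]>80)&(abs(J[...,0])<.12)&(J[...,1]>-.25)&(J[...,1]<0)
    G=J[g];w,V=np.linalg.eigh(np.cov(G.T));s=(G-G.mean(0))@V[:,1]
    print("green",G.mean(0).round(4),V[:,1].round(3),s.min().round(3),s.max().round(3))
d=np.load("top.npz")["im"][150:270,180:380];cv2.imwrite("pics/c1.png",cv2.resize(d,None,fx=4,fy=4,interpolation=cv2.INTER_CUBIC))
```

```text
top arm 207
knob [-0.0214 -0.1735] dir [-0.844 -0.536] mean [ 0.0242 -0.1431]
extent from knob -0.0079 0.0933
far pts z [0.025 0.038] [ 0.0434 -0.1308] [ 0.026 -0.146] [ 0.06  -0.114]
green [-0.0587 -0.1246] [-0.999  0.049] -0.026 0.02
scene arm 231
knob [-0.0214 -0.1725] dir [-0.841 -0.541] mean [ 0.0219 -0.1438]
extent from knob -0.0051 0.0948
far pts z [0.024 0.039] [ 0.0449 -0.1291] [ 0.028 -0.144] [ 0.059 -0.115]
green [-0.06   -0.1262] [-1.     0.028] -0.026 0.018
```

View pics/c1.png

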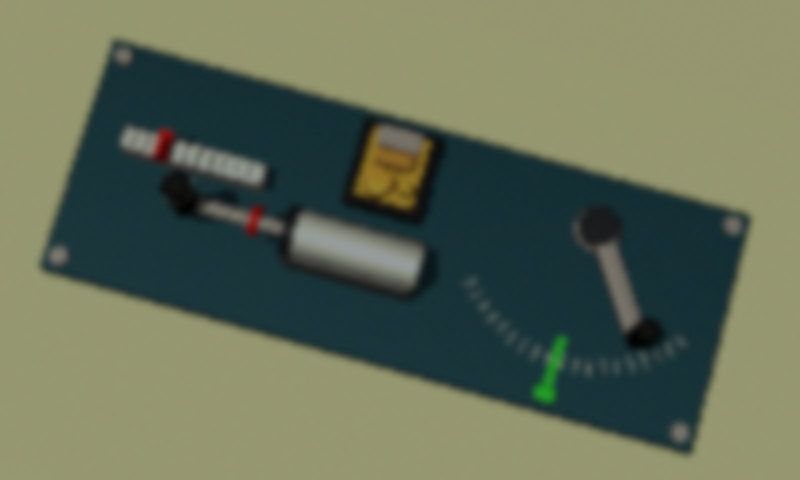

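The pivot is at jig (0.045, -0.130). The lever is at about +0.57 rad and the green line at about -0.04 rad. The rod needs roughly 75 mm of pull. I'll move above the knob with the jaws tangential.

```bash
python3 -m jog '[{"gripper":0.4,"dx":0.296,"dy":0.508,"dz":-0.02,"rz":3},{"gripper":0.4,"dx":0.296,"dy":0.508,"dz":-0.02,"rz":3},{"gripper":0.4,"dx":0.296,"dy":0.508,"dz":-0.02,"rz":3},{"gripper":0.4,"dx":0.296,"dy":0.508,"dz":-0.02,"rz":3},{"gripper":0.4,"dx":0.296,"dy":0.508,"dz":-0.02,"rz":3},{"gripper":0.4,"dx":0.296,"dy":0.508,"dz":-0.02,"rz":3},{"gripper":0.4,"dx":0.296,"dy":0.508,"dz":-0.02,"rz":3},{"gripper":0.4,"dx":0.296,"dy":0.508,"dz":-0.02,"rz":3},{"gripper":0.4,"dx":0.296,"dy":0.508,"dz":-0.02,"rz":3},{"gripper":0.4,"dx":0.296,"dy":0.508,"dz":-0.02,"rz":3}]' 20
python3 -m jog '[{"gripper":0.4},{"gripper":0.4}]'; python3 -c "
from station import *
print(get_obs())"
```

```text
{'t': 1.3, 'q': array([ 1.20088439,  0.47700563,  0.02238462,  1.55541419, -0.01150952,
        1.10931224, -0.08311858]), 'joint_vel': array([-0.00085566, -0.0006425 , -0.00153378, -0.00022694,  0.00144067,
       -0.00040941,  0.00053691]), 'joint_torque': array([-4.93675216e-04, -5.96327341e+01,  1.60629340e+00, -2.81539196e+01,
        1.25134367e-02,  1.72533018e-03,  2.35834648e-05]), 'eef_pos': array([ 0.17472896, -0.65199722,  0.25029782]), 'tool_rot': array([ 0.09228374,  0.70106736,  0.09229565, -0.70104906]), 'contact_force': array([-1.09659703, -0.37330191, -0.49198804]), 'torque': array([-0.00532946, -0.00624586, -0.01615547]), 'gripper_width': 1.001217878262961}$[0]: bad value
$[0]: bad value
```

```bash
python3 -m jog '[{"gripper":0.4,"dx":0.296,"dy":0.508,"dz":-0.02,"rx":0,"ry":0,"rz":3},{"gripper":0.4,"dx":0.296,"dy":0.508,"dz":-0.02,"rx":0,"ry":0,"rz":3}]' 20; python3 -m jog --help | head -40
```

```text
t: 1.5
eef_pos: [0.2245, -0.5655, 0.2465]
tool_rot: [-0.11, -0.698, -0.11, 0.699]
contact_force: [1.8, -0.4, 0.0]
gripper_width: 0.694invalid input: not JSON, or not a number
```

```bash
python3 -m jog '[{"gripper":0.4,"dx":0.246,"dy":0.422,"dz":-0.02,"rx":0,"ry":0,"rz":0},{"gripper":0.4,"dx":0.246,"dy":0.422,"dz":-0.02,"rx":0,"ry":0,"rz":0},{"gripper":0.4,"dx":0.246,"dy":0.422,"dz":-0.02,"rx":0,"ry":0,"rz":0},{"gripper":0.4,"dx":0.246,"dy":0.422,"dz":-0.02,"rx":0,"ry":0,"rz":0},{"gripper":0.4,"dx":0.246,"dy":0.422,"dz":-0.02,"rx":0,"ry":0,"rz":0},{"gripper":0.4,"dx":0.246,"dy":0.422,"dz":-0.02,"rx":0,"ry":0,"rz":0},{"gripper":0.4,"dx":0.246,"dy":0.422,"dz":-0.02,"rx":0,"ry":0,"rz":0},{"gripper":0.4,"dx":0.246,"dy":0.422,"dz":-0.02,"rx":0,"ry":0,"rz":0},{"gripper":0.4,"dx":0.246,"dy":0.422,"dz":-0.02,"rx":0,"ry":0,"rz":0},{"gripper":0.4,"dx":0.246,"dy":0.422,"dz":-0.02,"rx":0,"ry":0,"rz":0}]'
python3 - <<'E'
from station import *
from scipy.spatial.transform import Rotation as R
import numpy as np
o=get_obs();w,x,y,z=o["tool_rot"];print(o["eef_pos"],R.from_quat([x,y,z,w]).as_matrix().round(3),o["q"].round(2),o["gripper_width"])
E
```

```text
t: 2.5
eef_pos: [0.4724, -0.1407, 0.2273]
tool_rot: [0.111, 0.699, 0.111, -0.698]
contact_force: [0.5, -0.3, 0.0]
gripper_width: 0.599
[ 0.47235042 -0.14066157  0.22727575] [[ 0.001  0.311 -0.95 ]
 [ 0.    -0.95  -0.311]
 [-1.     0.    -0.001]] [ 0.44  0.22 -0.31  1.99  0.08  0.94 -1.17] 0.5994482018167633
```

```bash
python3 -m jog '[{"gripper":0.4,"dx":0,"dy":0,"dz":-0.05,"rx":0,"ry":0,"rz":0},{"gripper":0.4,"dx":0,"dy":0,"dz":-0.10,"rx":0,"ry":0,"rz":0},{"gripper":0.4,"dx":0,"dy":0,"dz":-0.13,"rx":0,"ry":0,"rz":0},{"gripper":0.4,"dx":0,"dy":0,"dz":-0.15,"rx":0,"ry":0,"rz":0},{"gripper":0.4,"dx":0,"dy":0,"dz":-0.164,"rx":0,"ry":0,"rz":0},{"gripper":0.4,"dx":0,"dy":0,"dz":-0.164,"rx":0,"ry":0,"rz":0}]'
python3 -m jog '[{"gripper":0.8,"dx":0,"dy":0,"dz":0,"rx":0,"ry":0,"rz":0},{"gripper":1,"dx":0,"dy":0,"dz":0,"rx":0,"ry":0,"rz":0},{"gripper":1,"dx":0,"dy":0,"dz":0,"rx":0,"ry":0,"rz":0},{"gripper":1,"dx":0,"dy":0,"dz":0,"rx":0,"ry":0,"rz":0},{"gripper":1,"dx":0,"dy":0,"dz":0,"rx":0,"ry":0,"rz":0}]' 20
```

```text
t: 3.1
eef_pos: [0.4699, -0.1434, 0.0613]
tool_rot: [-0.11, -0.697, -0.111, 0.7]
contact_force: [-0.2, -1.2, -0.5]
gripper_width: 0.599
t: 3.6
eef_pos: [0.4718, -0.1439, 0.0639]
tool_rot: [0.111, 0.699, 0.11, -0.698]
contact_force: [-1.3, -0.6, 7.6]
gripper_width: 0.19
```

```bash
python3 -m jog '[{"gripper":1,"dx":-0.0017,"dy":0.006,"dz":0.004,"rx":0,"ry":0,"rz":-4.4},{"gripper":1,"dx":-0.003,"dy":0.012,"dz":0.004,"rx":0,"ry":0,"rz":-8.8},{"gripper":1,"dx":-0.0037,"dy":0.018,"dz":0.004,"rx":0,"ry":0,"rz":-13},{"gripper":1,"dx":-0.004,"dy":0.024,"dz":0.004,"rx":0,"ry":0,"rz":-17.5},{"gripper":1,"dx":-0.0038,"dy":0.0305,"dz":0.004,"rx":0,"ry":0,"rz":-22},{"gripper":1,"dx":-0.003,"dy":0.0367,"dz":0.004,"rx":0,"ry":0,"rz":-26.5},{"gripper":1,"dx":-0.002,"dy":0.043,"dz":0.004,"rx":0,"ry":0,"rz":-31},{"gripper":1,"dx":-0.0004,"dy":0.049,"dz":0.004,"rx":0,"ry":0,"rz":-35.5},{"gripper":1,"dx":-0.0004,"dy":0.049,"dz":0.004,"rx":0,"ry":0,"rz":-35.5},{"gripper":1,"dx":-0.0004,"dy":0.049,"dz":0.004,"rx":0,"ry":0,"rz":-35.5}]'
python3 -m jog '[{"gripper":0.5,"dx":0,"dy":0,"dz":0,"rx":0,"ry":0,"rz":0},{"gripper":0.5,"dx":0,"dy":0,"dz":0,"rx":0,"ry":0,"rz":0},{"gripper":0.5,"dx":0,"dy":0,"dz":0,"rx":0,"ry":0,"rz":0},{"gripper":0.5,"dx":0,"dy":0,"dz":0.05,"rx":0,"ry":0,"rz":0},{"gripper":0.5,"dx":0,"dy":0,"dz":0.10,"rx":0,"ry":0,"rz":0},{"gripper":0.5,"dx":0.03,"dy":0.04,"dz":0.11,"rx":0,"ry":0,"rz":0},{"gripper":0.5,"dx":0.05,"dy":0.085,"dz":0.11,"rx":0,"ry":0,"rz":0},{"gripper":0.5,"dx":0.07,"dy":0.13,"dz":0.11,"rx":0,"ry":0,"rz":0},{"gripper":0.5,"dx":0.07,"dy":0.17,"dz":0.11,"rx":0,"ry":0,"rz":0},{"gripper":0.5,"dx":0.08,"dy":0.21,"dz":0.11,"rx":0,"ry":0,"rz":0}]'
```

```text
t: 4.6
eef_pos: [0.4713, -0.095, 0.0662]
tool_rot: [-0.108, 0.699, -0.108, -0.698]
contact_force: [5.8, -2.1, -15.6]
gripper_width: 0.19
t: 5.6
eef_pos: [0.5499, 0.1172, 0.1771]
tool_rot: [0.107, -0.699, 0.107, 0.699]
contact_force: [0.7, -0.1, 0.0]
gripper_width: 0.501
```

Now I'll check the lever against the line before touching the rod.

```bash
cat > lev.py <<'E'
from h import *
u=np.array([np.cos(np.radians(75.13)),np.sin(np.radians(75.13))]);ex=np.array([u[1],-u[0]]);C=np.array([.536,.018])
crops=[]
for c in("top","scene"):
    img,P=pts(c);im=img.astype(int)
    J=np.stack([(P[...,:2]-C)@ex,(P[...,:2]-C)@u],-1)
    m=(J[...,0]>-.06)&(J[...,0]<.084)&(J[...,1]<-.08)&(J[...,1]>-.225)&(P[...,2]>.024)&(P[...,2]<.1)
    k=J[m&(P[...,2]>.074)]
    g=(im[...,1]>1.6*im[...,2])&(im[...,1]>1.6*im[...,0])&(im[...,1]>80)&(abs(J[...,0])<.12)&(J[...,1]>-.25)&(J[...,1]<0)
    for nm,q in(("knob",k),("green",J[g])):
        if len(q): q=q.mean(0);v=q-[.045,-.130];print(c,nm,len(q),q.round(4),"r",np.hypot(*v).round(4),"ang",np.arctan2(-v[1],-v[0]).round(3))
    red=(abs(J[...,0])<.06)&(J[...,1]>.05)&(J[...,1]<.22)&(im[...,2]>1.8*im[...,1])&(im[...,2]>1.8*im[...,0])&(im[...,2]>60)
    n,l=cv2.connectedComponents(red.astype(np.uint8))
    for i in range(1,n):
        q=J[l==i];print(c,"red",len(q),q.mean(0).round(4),np.ptp(q,axis=0).round(3),P[l==i][:,2].max().round(3))
    crops.append(cv2.resize(img[150:270,180:380],None,fx=2.5,fy=2.5,interpolation=cv2.INTER_CUBIC))
import sys;cv2.imwrite(f"pics/{sys.argv[1]}.png",np.vstack(crops))
E
python3 lev.py l1
```

```text
top knob 2 [-0.034 -0.125] r 0.0792 ang -0.064
top green 2 [-0.062  -0.1243] r 0.1072 ang -0.054
scene knob 2 [-0.0343 -0.1237] r 0.0796 ang -0.079
scene green 2 [-0.0725 -0.1238] r 0.1177 ang -0.053
scene red 20 [-0.0203  0.089 ] [0.042 0.018] 0.074
scene red 36 [0.0113 0.1643] [0.048 0.015] 0.071
```

View pics/l1.png

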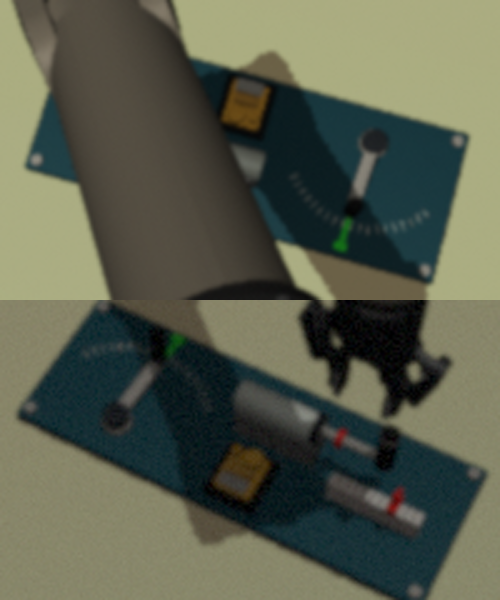

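The lever lies on the line (within about 0.03 rad) and the rod is home. Next is the pull grip.

```bash
python3 -m jog '[{"gripper":0.4,"dx":0.002,"dy":0.04,"dz":0,"rx":0,"ry":0,"rz":2.5},{"gripper":0.4,"dx":0.002,"dy":0.04,"dz":0,"rx":0,"ry":0,"rz":2.5}]'
python3 -m jog '[{"gripper":0.4,"dx":0,"dy":0,"dz":0,"rx":0,"ry":0,"rz":0},{"gripper":0.4,"dx":0,"dy":0,"dz":0,"rx":0,"ry":0,"rz":0}]'; python3 -c "
from station import *
print(get_obs()['eef_pos'])"
```

```text
t: 5.9
eef_pos: [0.5521, 0.1611, 0.1773]
tool_rot: [-0.091, 0.701, -0.088, -0.701]
contact_force: [-0.1, 0.3, 0.3]
gripper_width: 0.597
t: 6.1
eef_pos: [0.5526, 0.1541, 0.1769]
tool_rot: [0.092, -0.701, 0.093, 0.701]
contact_force: [-0.1, -0.4, 0.9]
gripper_width: 0.595
[0.5525573  0.15409646 0.17688856]
```

```bash
python3 -m jog '[{"gripper":0.4,"dx":0,"dy":0.001,"dz":-0.03,"rx":0,"ry":0,"rz":0},{"gripper":0.4,"dx":0,"dy":0.001,"dz":-0.06,"rx":0,"ry":0,"rz":0},{"gripper":0.4,"dx":0,"dy":0.001,"dz":-0.08,"rx":0,"ry":0,"rz":0},{"gripper":0.4,"dx":0,"dy":0.001,"dz":-0.08,"rx":0,"ry":0,"rz":0}]'
python3 -m jog '[{"gripper":0.7,"dx":0,"dy":0,"dz":0,"rx":0,"ry":0,"rz":0},{"gripper":1,"dx":0,"dy":0,"dz":0,"rx":0,"ry":0,"rz":0},{"gripper":1,"dx":0,"dy":0,"dz":0,"rx":0,"ry":0,"rz":0},{"gripper":1,"dx":0,"dy":0,"dz":0,"rx":0,"ry":0,"rz":0},{"gripper":1,"dx":0,"dy":0,"dz":0,"rx":0,"ry":0,"rz":0}]' 50;python3 -c "
from station import *
print(get_obs()['eef_pos'])"
```

```text
t: 6.5
eef_pos: [0.5507, 0.154, 0.0943]
tool_rot: [0.092, -0.699, 0.094, 0.703]
contact_force: [-0.9, 0.3, -0.1]
gripper_width: 0.601
t: 7.0
eef_pos: [0.5535, 0.1553, 0.0985]
tool_rot: [-0.092, 0.702, -0.093, -0.7]
contact_force: [-0.9, -3.5, 7.0]
gripper_width: 0.222
[0.55345985 0.15533718 0.09847415]
```

```bash
python3 -m jog '[{"gripper":1,"dx":0.0026,"dy":0.0097,"dz":0,"rx":0,"ry":0,"rz":0},{"gripper":1,"dx":0.005,"dy":0.019,"dz":0,"rx":0,"ry":0,"rz":0},{"gripper":1,"dx":0.008,"dy":0.029,"dz":0,"rx":0,"ry":0,"rz":0},{"gripper":1,"dx":0.0103,"dy":0.0387,"dz":0,"rx":0,"ry":0,"rz":0},{"gripper":1,"dx":0.013,"dy":0.048,"dz":0,"rx":0,"ry":0,"rz":0},{"gripper":1,"dx":0.0154,"dy":0.058,"dz":0,"rx":0,"ry":0,"rz":0},{"gripper":1,"dx":0.018,"dy":0.0677,"dz":0,"rx":0,"ry":0,"rz":0},{"gripper":1,"dx":0.0193,"dy":0.0725,"dz":0,"rx":0,"ry":0,"rz":0},{"gripper":1,"dx":0.0193,"dy":0.0725,"dz":0,"rx":0,"ry":0,"rz":0},{"gripper":1,"dx":0.0193,"dy":0.0725,"dz":0,"rx":0,"ry":0,"rz":0}]'; python3 lev.py l2
```

```text
t: 8.0
eef_pos: [0.572, 0.2249, 0.0983]
tool_rot: [0.091, -0.701, 0.095, 0.701]
contact_force: [-5.6, -11.9, 11.1]
gripper_width: 0.22
top knob 2 [-0.0345 -0.1247] r 0.0797 ang -0.067
top green 2 [-0.0605 -0.1247] r 0.1056 ang -0.05
top red 28 [0.0125 0.163 ] [0.031 0.028] 0.176
scene knob 2 [-0.0343 -0.124 ] r 0.0795 ang -0.075
scene green 2 [-0.0643 -0.1263] r 0.1093 ang -0.034
scene red 14 [-0.0172  0.1611] [0.01  0.005] 0.077
scene red 33 [0.0151 0.165 ] [0.02 0.01] 0.07
```

View pics/l2.png

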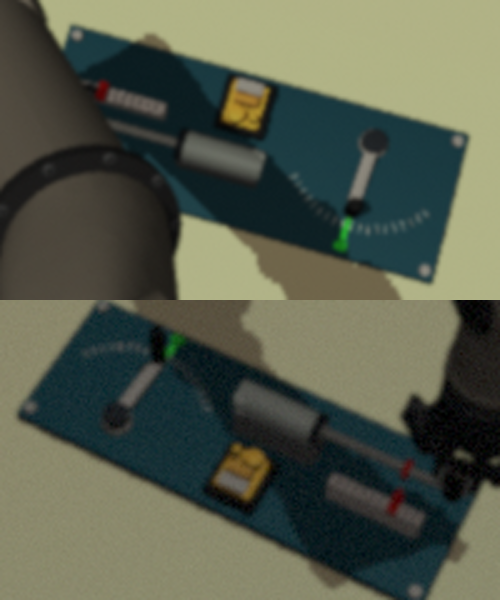

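The lever is still on the line. The collar at (406,467) in the scene crop reads 2–4 mm short of the pointer, so I'll pull 2.5 mm more.

```bash
python3 -m jog '[{"gripper":1,"dx":0.0007,"dy":0.0025,"dz":0,"rx":0,"ry":0,"rz":0},{"gripper":1,"dx":0.0007,"dy":0.0025,"dz":0,"rx":0,"ry":0,"rz":0},{"gripper":1,"dx":0.0007,"dy":0.0025,"dz":0,"rx":0,"ry":0,"rz":0},{"gripper":1,"dx":0.0007,"dy":0.0025,"dz":0,"rx":0,"ry":0,"rz":0},{"gripper":1,"dx":0.0007,"dy":0.0025,"dz":0,"rx":0,"ry":0,"rz":0},{"gripper":1,"dx":0.0007,"dy":0.0025,"dz":0,"rx":0,"ry":0,"rz":0}]'
for i in 1 2 3; do python3 lev.py l3 | grep 'scene red'; done
python3 - <<'E'
from h import *
o=[]
for i in range(8):
    read_camera("scene");o.append(get_obs()["eef_pos"])
print(np.mean(o,0),np.std(o,0))
im=read_camera("scene")["pixels"]
cv2.imwrite("pics/l4.png",cv2.resize(im[190:250,300:380],None,fx=8,fy=8,interpolation=cv2.INTER_CUBIC))
E
```

```text
t: 8.7
eef_pos: [0.5725, 0.2271, 0.0983]
tool_rot: [0.091, -0.701, 0.095, 0.701]
contact_force: [-6.1, -10.8, 11.7]
gripper_width: 0.222
scene red 16 [-0.019   0.1635] [0.013 0.007] 0.076
scene red 33 [0.0152 0.1649] [0.018 0.009] 0.069
scene red 13 [-0.0182  0.1635] [0.013 0.006] 0.076
scene red 31 [0.015  0.1646] [0.02  0.009] 0.07
scene red 14 [-0.0189  0.1632] [0.013 0.007] 0.075
scene red 33 [0.0156 0.1647] [0.019 0.012] 0.071
[0.57256177 0.22704658 0.09834044] [1.68140974e-05 1.46985213e-05 1.95586522e-05]
```

View pics/l4.png

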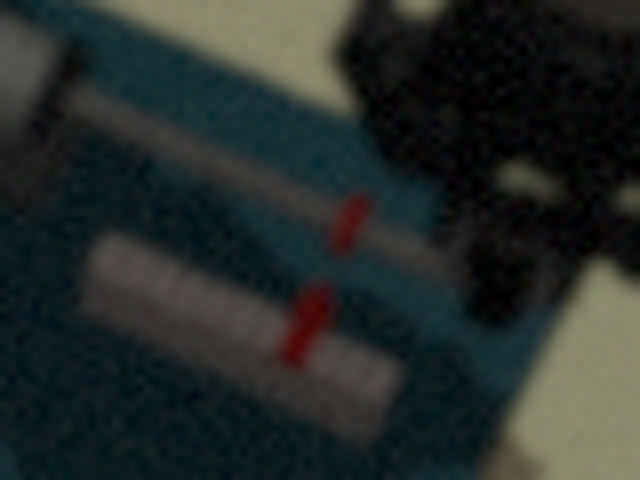

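The collar at (350,225) lines up with the pointer at (307,325) along jig x, within about 1.3 mm. The arm is still, so I'm handing in.

```bash
python3 -c "
from station import *
print(hand_in()); o=get_obs(); print(o['t'],o['eef_pos'],o['gripper_width'],o['contact_force'])"
```

```text
the job is handed in; nothing more can be done
None
the job is handed in; nothing more can be done
```

I did the task in order and handed it in with the gripper still holding the pull rod; `hand_in()` gives no verdict. The clock was at about 10 s of the 45 s.

- **Lever:** I swung it from about +0.57 rad to the green line with the rod still home. The cameras put the arm 0.01–0.03 rad from the line just after I let go. After most of the pull, just before a last 2.5 mm nudge, they read 0.02–0.04 rad; the limit is 0.10.
- **Rod:** I gripped it at 50 N and pulled about 74 mm. The scene camera then put the collar about 1.3 mm short of the pointer (limit 5 mm). The first look had shown it 2–4 mm short, so I pulled 2.5 mm more.
- **Hold:** the arm was steady in its last readings, and the gripper opening matched the grip. It felt about 12 N of spring pull.
- **Not confirmed:** the arm hid the collar from the top camera, so the final collar position rests on the scene camera and the distance the arm moved. The pointer and green line showed no shift in the camera readings. I did not re-measure the four loose objects, but the arm stayed clear of them.

One early move was refused because each row needs all seven values; nothing moved, and I sent it again.

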